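Roll the rolling pin into its rest

TASK

Put the rolling pin away by rolling it: push its side with the fingers so that it rolls over the bench, up the ramp of its metal rest and drops into the V, lying straight and centred along the rest to within about 3 cm. Do not pick the pin up or take it between the fingers, and leave the cupcakes, timer, foil cups and tape where they are.

Things in the scene. Friction and masses are not known exactly. Their poses are not given: they have to be found in the camera images.
- rolling_pin: Wooden rolling pin: smooth varnished barrel 54 mm thick, 200 mm long, with a dark handle 45 mm long, 27 mm thick at each end; 0.3-0.6 kg. Origin at its centre on the axis, 27 mm above the bench at the start. Own y axis along the pin; z axis up at the start, through a dark inlay on the barrel, turning over as it rolls. Lightly pushed it rolls square to its axis, hardly swings round, and soon stops.
- pin_rest: Folded, blue-painted metal rest for the pin, fixed to the bench, 150 mm wide along its y axis. Origin on the bench under the bottom of the V, which runs along y. Its x axis points the way the pin rolls in. Seated in the V, the pin's centre is at x = 0, height 35 mm. The pin starts 205 to 280 mm from the V on the ramp side (x negative), up to 10 mm off to a side and 0.1 rad askew.
- rest_crest (a point): Middle of the crest between ramp and V, 15 mm high, at x = -19 mm of the rest. The ramp rises to it from the bench at x = -74 mm; beyond it the V goes down to 4 mm height at x = 0. A pin on the crest has its centre 42 mm high; once the centre is past the crest it drops into the V by itself and stays. The ramp squares up a pin that comes slightly askew.
- rest_stop (a point): Middle of the top edge of the steep back stop behind the V, at x = 42 mm of the rest, 62 mm high. The V's far side rises from (x 0, height 4 mm) to (26, 19), then the stop to (40, 58); a foot behind it reaches x = 78 mm.
- cupcake_choc: Bystander: chocolate cupcake in a silvery paper cup, 76 mm across, 63 mm high. Origin at the centre of its underside.
- cupcake_vanilla: Bystander: cupcake with pale icing in a yellow paper cup, 75 mm across, 74 mm high. Origin at the centre of its underside.
- timer: Bystander: white kitchen timer with a red knob, 62 mm across, 44 mm high. Origin at the centre of its underside.
- liner_stack: Bystander: nested stack of foil baking cups, 72 mm across, 61 mm high. Origin at the centre of its underside.
- tape_roll: Bystander: roll of beige tape lying flat, 100 mm across, 25 mm high. Origin at the centre of its underside.
Things that resemble listed ones, but are neither listed nor needed, are in the scene too. Several things have the shape of the pin_rest; the one meant has the colours described above.

How it is judged:
By the outcome, as a careful person would: the job done as asked, in the order asked, and still so for the second after the job is handed in, with the robot touching nothing.
It also fails if it takes over 43 s, if anything falls off the work surface, if the arm or the gripper's body presses on something with over 40 N, if the wrist force passes 120 N, or if a joint passes its speed limit or range.

ROBOT

A 6-joint arm with a two-finger parallel gripper is mounted at the origin on a cart in front of the work surface, level with it; the furniture and walls round the work are solid. World frame = base frame: x ahead of the robot, y to its left, z up, the work surface at z = 0. Lengths are in m, angles in rad, forces in N, time in s.
With the tool pointing down it reaches from about 0.375 to 0.975 m from the base axis. Payload 3.8 kg.
Tool frame: the origin (TCP) lies at the very end of the fingers, on their centre line; the grasp point (between the pads) lies 19 mm behind it; z points along the fingers, y is the direction in which the jaws open and shut (so a half turn about z gives the same grasp; the last joint's range is limited). The gripper opens to 85 mm and grips with 20 to 120 N. Pads are 22 mm wide; open, the fingers measure 114 mm over their backs; the gripper's body (76 mm by 85 mm) begins 54 mm behind the grasp point. The pads swing forward as they close: fully open they stand 13 mm farther back than shut.
Start: joints at [1.222, 0.264, 1.604, -0, 1.274, -0.037], TCP at [0.207, 0.642, 0.195] pointing down, gripper open.
Joint ranges: [-2.63, 2.63], [-0.94, 2.18], [0.31, 2.57], [-1.31, 4.45], [0, 2.66], [-2.55, 2.55]. Speed limits (rad/s): [2.57, 2.57, 3.14, 3.14, 3.14, 3.14].

INTERFACE

Orientations are given as a rotation vector (axis times angle).
In Python, from workcell import bot gives the robot as it stands.
- The arm moves only by the tool jog_arm, never from a script. Its argument "plan" is a list of rows, each an object of numbers: "claw": the closure, from 0 (fully open) to 1 (shut); "x", "y", "z": the shift along the tool's x, y, z in m; "turn": the turn about the tool's z in degrees. In form: [{"claw": .., "x": .., "y": .., "z": .., "turn": ..}, ...]. A call has 1 to 10 rows; each row shifts and turns the commanded pose from where the row before left it, along the tool's axes as they then stand; what a row does not reach is not made up. A row lasts 1/8 s, in which the tool goes at most 62.5 mm and 10.7 degrees, less where a joint would pass 70% of its speed; a pose out of reach is approached as far as the arm can. A call is refused whole if a number of a shift passes 0.0625 or a number of a turn 10.7, either way. A call with a gripper value outside its range is refused whole. The fingers move at their own pace and stop on an object; "newtons" is the grip in N (left out, the last holds). Time passes only in rows, so rows that do not move let the fingers close. It gives the time, the measured TCP pose, the force and the opening at its end, in the units of the state.
- bot.read_state(): the state, without advancing time (a new reading comes with each control period).
- bot.read_camera(name): name is "scene" or "top"; returns the picture (384x512x3 uint8, red, green, blue); there is no depth.
- bot.camera_params(name): a dict with "fx", "fy", "cx", "cy" (pixels), "world_to_cam" (4x4, takes a point from world to camera coordinates). Camera axes: x right, y up, looking along -z (the intrinsics and any distortion apply to the point x, -y, -z); pixel columns grow to the right and rows downward; lengths in m; the calibration is good to about 2 mm. A picture is of the moment at which its call begins. camera_params takes no time and is no camera call.
- bot.finish_job(): hands the job in, once; it reports no verdict.
The state is a dict: "time": time; "q": joint angles; "joint_vel": joint speeds; "joint_torque": joint torques, N m; "tool_pos": TCP position; "tcp_rot": TCP orientation; "wrist_force": force on the tool from outside, world axes, zero at the start; "torque": the same for the moment, N m; "width": opening from 0.0 (shut) to 1.0 (fully open).
Only numpy, scipy, OpenCV 4.12 (cv2) and the standard library are available. Lean on these libraries where they do the work, as an engineer would, in place of code of your own. Each camera call takes 0.05 s, during which the arm holds its last target. There are 200 camera calls.

## Working session

There is one attempt and no reset: what is moved stays moved. The work goes in short steps, Python scripts to look and compute and a tool call to move; the robot and the scene stay as the last step left them, time stands still between calls to the robot, and variables do not carry over. Pictures are saved under pics/ and viewed, about 8 in all and at most 12, crops included, and the job is handed in when it is done.

Besides the shell and the picture viewer there is one more tool, called after "Call:" as a command line: name --argument value ..., lists and objects as JSON in quotes. jog_arm: Moves the arm, as the interface text tells. Its arguments: {"type":"object","properties":{"plan":{"type":"array","items":{"type":"object","properties":{"claw":{"type":"number"},"x":{"type":"number"},"y":{"type":"number"},"z":{"type":"number"},"turn":{"type":"number"}}}},"newtons":{"type":"number"}},"required":["plan"]}

```bash
mkdir -p pics; ls; python3 - <<'E'
from workcell import bot
import cv2, numpy as np
for n in("scene","top"):
    im=bot.read_camera(n); cv2.imwrite(f"pics/{n}0.png",im[:,:,::-1])
    p=bot.camera_params(n); print(n,{k:(np.round(v,4).tolist() if k=="world_to_cam" else v) for k,v in p.items()})
s=bot.read_state(); print(s)
E
```

```text
pics
scene {'fx': 375.1670861753519, 'fy': 375.1670861753519, 'cx': 252.50172086418888, 'cy': 190.48901456195583, 'world_to_cam': [[0.8286, -0.5592, 0.0264, -0.4149], [0.2123, 0.3575, 0.9095, -0.1854], [-0.518, -0.748, 0.4149, -0.9345], [0.0, 0.0, 0.0, 1.0]]}
top {'fx': 361.4308405974145, 'fy': 361.4308405974145, 'cx': 261.17198689393143, 'cy': 201.06368728689725, 'world_to_cam': [[0.01, -0.9998, -0.0151, 0.0634], [0.9899, 0.0077, 0.1418, -0.5441], [-0.1416, -0.0164, 0.9898, -1.1615], [0.0, 0.0, 0.0, 1.0]]}
{'time': 0.1, 'q': array([ 1.22212819e+00,  2.64707562e-01,  1.60524405e+00,  2.56098284e-06,
        1.27372035e+00, -3.68964434e-02]), 'joint_vel': array([-0.0006386 , -0.00172738, -0.00225577, -0.00099056,  0.00152757,
       -0.00185284]), 'joint_torque': array([ 8.85515219e-04, -5.16711080e+01, -3.68593204e+01, -2.68682919e-05,
        6.33650052e-03,  1.82265893e-05]), 'tool_pos': array([0.20679675, 0.6417584 , 0.193563  ]), 'tcp_rot': array([-0.48768749, -3.1031012 ,  0.00320451]), 'wrist_force': array([ 0.11408484,  0.30074185, -0.01939667]), 'torque': array([ 0.00140456, -0.02833501,  0.00461396]), 'width': 1.0019349536230298}
```

View pics/scene0.png

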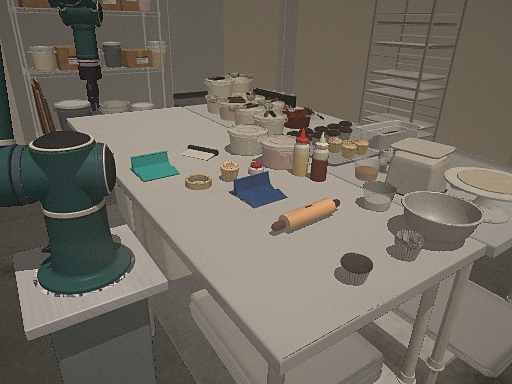

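View pics/top0.png

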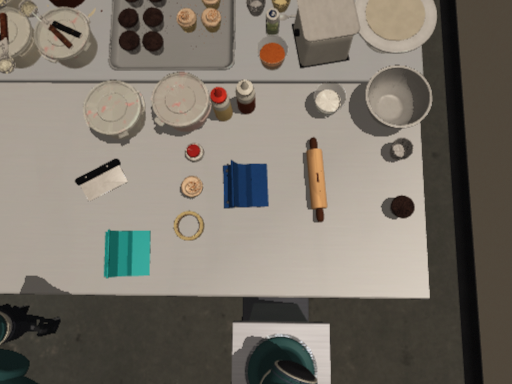

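Top view: the pin is at (317,180) with its ends at (313,142) and (320,216). The blue rest is at (246,185), its ramp facing the pin and its stop on the left. Look-alikes for the rest: the teal one at (128,253) in top and (154,166) in scene, which is the wrong colour. For the pin: only the scraper handle at (98,166), which is not wood. I choose the blue rest and the wooden pin. Next I measure both and check the choice in one crop.

```bash
cat > h.py <<'E'
import cv2, numpy as np
from workcell import bot
def ray(n,uv):
    p=bot.camera_params(n);M=np.array(p["world_to_cam"]);R,t=M[:3,:3],M[:3,3]
    u,v=uv; d=R.T@np.array([(u-p["cx"])/p["fx"],-(v-p["cy"])/p["fy"],-1.]); return -R.T@t,d/np.linalg.norm(d)
def plane(n,uv,z):
    o,d=ray(n,uv); return o+d*(z-o[2])/d[2]
def tri(a,b):
    (o,d),(p,e)=ray("top",a),ray("scene",b)
    s=np.linalg.lstsq(np.c_[d,-e],p-o,rcond=None)[0]
    A,B=o+d*s[0],p+e*s[1]; return (A+B)/2,np.linalg.norm(A-B)
def biggest(m):
    c=max(cv2.findContours(m.astype(np.uint8),0,2)[0],key=cv2.contourArea); return c
def barrel(im):
    h=cv2.cvtColor(im,cv2.COLOR_RGB2HSV); return h
def masks(im,box):
    h=cv2.cvtColor(im,cv2.COLOR_RGB2HSV).astype(int);k=np.zeros(h.shape[:2],bool);x0,y0,x1,y1=box;k[y0:y1,x0:x1]=1
    H,S,V=h[...,0],h[...,1],h[...,2]
    blue=k&(H>100)&(H<130)&(S>110); pin=k&(H>5)&(H<25)&(S>80)&(V>110); return blue,pin
E
python3 - <<'E'
from h import *
ims={n:cv2.imread(f"pics/{n}0.png")[:,:,::-1].copy() for n in("top","scene")}
B={"top":(215,130,340,230),"scene":(225,165,345,240)}
out={}
for n in ims:
    bl,pi=masks(ims[n],B[n])
    for nm,m in(("rest",bl),("pin",pi)):
        c=biggest(m);r=cv2.minAreaRect(c);ap=cv2.approxPolyDP(c,3,True)[:,0]
        print(n,nm,cv2.contourArea(c),np.round(r[0],1),np.round(r[1],1),round(r[2],1),"\n",np.round(cv2.boxPoints(r),1).tolist(),ap.tolist())
        if nm=="pin":
            q=cv2.boxPoints(r);e=sorted([(np.linalg.norm(q[i]-q[(i+1)%4]),((q[i]+q[(i+1)%4])/2).tolist()) for i in range(4)])[:2]
            out[n]=sorted([x[1] for x in e],key=lambda p:-p[1])  # near end(low x world) first
print(out)
for i,j in((0,0),(1,1)):
    print("end",tri(out["top"][i],out["scene"][j]),plane("top",out["top"][i],.03))
print("ctr",tri(np.mean(out["top"],0),np.mean(out["scene"],0)))
a=cv2.resize(ims["top"][120:240,200:350],None,fx=4,fy=4,interpolation=2)
b=cv2.resize(ims["scene"][160:245,220:350],None,fx=4,fy=4,interpolation=2)
cv2.imwrite("pics/crop.png",cv2.resize(np.vstack([a[:,:520],b])[:,:,::-1],None,fx=.72,fy=.72))
E
```

```text
top rest 1747.5 [245.  183.6] [45.9 43.3] 88.4 
 [[222.8000030517578, 161.1999969482422], [266.0, 160.0], [267.29998779296875, 205.89999389648438], [224.0, 207.10000610351562]] [[223, 166], [225, 207], [267, 205], [265, 164], [241, 165], [231, 161], [229, 166]]
top pin 781.0 [316.9 177.7] [59.9 14.5] 84.8 
 [[307.0, 148.5], [321.3999938964844, 147.1999969482422], [326.79998779296875, 206.89999389648438], [312.3999938964844, 208.1999969482422]] [[313, 148], [308, 150], [313, 207], [326, 207], [321, 150]]
scene rest 109.0 [264.4 191.3] [34.7 28. ] 53.8 
 [[242.89999389648438, 185.5], [265.5, 169.0], [286.0, 197.0], [263.3999938964844, 213.5]] [[260, 173], [267, 173], [269, 184], [261, 186], [263, 191], [259, 186], [257, 190], [253, 188], [257, 194], [252, 198], [264, 199], [257, 190], [265, 191], [267, 185], [271, 187], [270, 193], [278, 191], [272, 196], [267, 194], [267, 198], [279, 192], [282, 195], [269, 202], [286, 197], [270, 185], [267, 171]]
scene pin 844.5 [307.3 213.7] [17.5 58.3] 68.2 
 [[277.0, 216.39999389648438], [331.1000061035156, 194.8000030517578], [337.6000061035156, 211.0], [283.3999938964844, 232.60000610351562]] [[334, 202], [326, 198], [281, 215], [279, 219], [287, 225], [282, 229], [287, 231], [333, 212]]
{'top': [[319.5983581542969, 207.58197021484375], [314.1721496582031, 147.89346313476562]], 'scene': [[280.2069396972656, 224.51722717285156], [334.3448791503906, 202.86204528808594]]}
end (array([ 0.52073664, -0.12451039,  0.02215023]), np.float64(0.011018720819468449)) [ 0.52438184 -0.12651369  0.03      ]
end (array([ 0.73434069, -0.11472818,  0.03194091]), np.float64(0.013207405242005022)) [ 0.72949208 -0.11068664  0.03      ]
ctr (array([ 0.62557181, -0.11853092,  0.025793  ]), np.float64(0.002454126813766918))
```

View pics/crop.png

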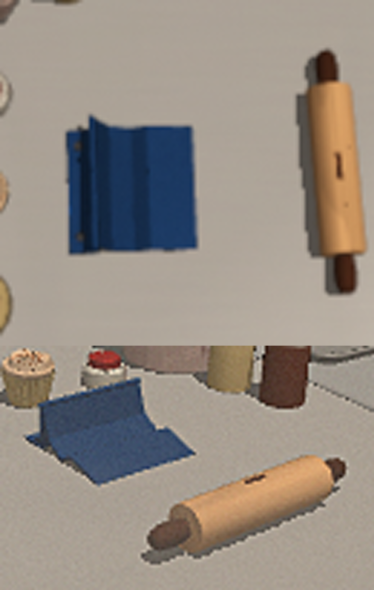

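The crop confirms it. Top: blue rest with the ramp facing the pin and the V and stop on its left, wooden pin with an inlay. Scene: stop top corners at about (268,172) and (235,181).

```bash
python3 - <<'E'
from h import *
r=[plane("top",c,0) for c in((265.5,164),(267.5,206),(223,166),(225,207.5))]
print(np.round(r,4)); 
for c in r[:2]+r[2:]: pass
far,near=(r[0]+r[2])/2,(r[1]+r[3])/2
xd=((r[2]+r[3])-(r[0]+r[1]))/2; print("len",np.linalg.norm(xd),"wid",np.linalg.norm(far-near))
xd/=np.linalg.norm(xd); mid=sum(r)/4; org=mid-xd*.002
print("xdir",xd,"yaw",np.arctan2(xd[1],xd[0]),"V origin",org)
yd=(near-far)/np.linalg.norm(near-far);print("ydir",yd, "from far-near")
print("stop corners",tri((231,161.5),(268,172)),tri((233,206),(235,180.6)))
print("ramp edge corners tri",tri((265.5,164),(287,197)),tri((267.5,206),(254,207)))
for n,c in dict(choc=(402,207),liner=(401,150),tape=(189,226),vanilla=(192,187),timer=(194,152)).items(): print(n,plane("top",c,.04)[:2].round(3))
pc=np.array([.6255,-.1187,0]);print("pin in rest",(pc-org)@xd,(pc-org)@np.array([-xd[1],xd[0],0]))
E
```

```text
[[0.6796 0.0551 0.    ]
 [0.5322 0.047  0.    ]
 [0.6715 0.2032 0.    ]
 [0.5258 0.1927 0.    ]]
len 0.1470449767956411 wid 0.14684901552617458
xdir [-0.04903177  0.99879722  0.        ] yaw 1.6198477680746708 V origin [0.60238246 0.12248612 0.        ]
ydir [-0.99799722 -0.06325778  0.        ] from far-near
stop corners (array([0.67704806, 0.16798598, 0.05447705]), np.float64(0.007424759883355721)) (array([0.52744377, 0.15802653, 0.05607561]), np.float64(0.007851067484736253))
ramp edge corners tri (array([ 0.68199696,  0.05388219, -0.00226729]), np.float64(0.004314810224140512)) (array([0.53433328, 0.04565528, 0.00062173]), np.float64(0.005193150341083598))
choc [ 0.527 -0.396]
liner [ 0.721 -0.401]
tape [0.458 0.305]
vanilla [0.589 0.3  ]
timer [0.71  0.298]
pin in rest -0.2420295208405215 -0.011263948083431952
```

The V is at about (0.603, 0.122) and the rest's x direction is about (-0.056, 0.998). The pin is at (0.6255, -0.119), 0.242 m before the V and 1 cm off to the side, nearly parallel. Rolling square to its axis takes it to x≈0.607, which is close to centred. I'll push with the open fingers spread along the pin, starting behind it at (0.631, -0.194).

Call:
jog_arm --plan '[{"claw":0,"x":-0.033,"y":-0.0333,"z":0,"turn":0},{"claw":0,"x":-0.033,"y":-0.0333,"z":0,"turn":0},{"claw":0,"x":-0.033,"y":-0.0333,"z":0,"turn":0},{"claw":0,"x":-0.033,"y":-0.0333,"z":0,"turn":0},{"claw":0,"x":-0.033,"y":-0.0333,"z":0,"turn":0},{"claw":0,"x":-0.033,"y":-0.0333,"z":0,"turn":0},{"claw":0,"x":-0.033,"y":-0.0333,"z":0,"turn":0},{"claw":0,"x":-0.033,"y":-0.0333,"z":0,"turn":0},{"claw":0,"x":-0.033,"y":-0.0333,"z":0,"turn":0},{"claw":0,"x":-0.033,"y":-0.0333,"z":0,"turn":0}]'

```text
time: 1.35
tool_pos: [0.4192, 0.2227, 0.1944]
tcp_rot: [-0.488, -3.103, 0.0]
wrist_force: [0.7, 0.4, -1.0]
width: 1.003
```

Call:
jog_arm --plan '[{"claw":0,"x":-0.033,"y":-0.0333,"z":0,"turn":0},{"claw":0,"x":-0.033,"y":-0.0333,"z":0,"turn":0},{"claw":0,"x":-0.033,"y":-0.0333,"z":0,"turn":0},{"claw":0,"x":-0.033,"y":-0.0333,"z":0,"turn":0},{"claw":0,"x":-0.033,"y":-0.0333,"z":0,"turn":0},{"claw":0,"x":-0.033,"y":-0.0333,"z":0,"turn":0},{"claw":0,"x":-0.033,"y":-0.0333,"z":0,"turn":0},{"claw":0,"x":-0.033,"y":-0.0333,"z":0,"turn":0},{"claw":0,"x":-0.033,"y":-0.0333,"z":0,"turn":0},{"claw":0,"x":-0.033,"y":-0.0333,"z":0,"turn":0}]'

```text
time: 2.6
tool_pos: [0.6311, -0.1952, 0.1941]
tcp_rot: [-0.488, -3.102, -0.001]
wrist_force: [1.1, 0.1, 0.5]
width: 1.0
```

Call:
jog_arm --plan '[{"claw":0,"x":0,"y":0,"z":0,"turn":9.8},{"claw":0,"x":0,"y":0,"z":0,"turn":9.8},{"claw":0,"x":0,"y":0,"z":0,"turn":9.8},{"claw":0,"x":0,"y":0,"z":0,"turn":9.8},{"claw":0,"x":0,"y":0,"z":0,"turn":9.8},{"claw":0,"x":0,"y":0,"z":0,"turn":9.7},{"claw":0,"x":0,"y":0,"z":0,"turn":9.7},{"claw":0,"x":0,"y":0,"z":0,"turn":0}]'

```text
time: 3.6
tool_pos: [0.6305, -0.1938, 0.1941]
tcp_rot: [-2.145, -2.294, 0.001]
wrist_force: [0.6, 0.3, 0.0]
width: 0.998
```

```bash
python3 - <<'E'
from h import *
from scipy.spatial.transform import Rotation as R
s=bot.read_state();print(s["time"],s["tool_pos"],s["q"]);print(R.from_rotvec(s["tcp_rot"]).as_matrix().round(4))
E
```

```text
3.6 [ 0.63053092 -0.19376262  0.1940638 ] [-3.35907412e-01  2.36496733e-01  1.63915776e+00  1.59581146e-05
  1.26716675e+00 -4.02898831e-01]
[[-6.690e-02  9.978e-01 -1.200e-03]
 [ 9.978e-01  6.690e-02  4.000e-04]
 [ 5.000e-04 -1.100e-03 -1.000e+00]]
```

Tool x now points along the push direction. Next I go down to 10 mm and look.

Call:
jog_arm --plan '[{"claw":0,"x":0,"y":0,"z":0.04,"turn":0},{"claw":0,"x":0,"y":0,"z":0.04,"turn":0},{"claw":0,"x":0,"y":0,"z":0.04,"turn":0},{"claw":0,"x":0,"y":0,"z":0.03,"turn":0},{"claw":0,"x":0,"y":0,"z":0.02,"turn":0},{"claw":0,"x":0,"y":0,"z":0.014,"turn":0},{"claw":0,"x":0,"y":0,"z":0,"turn":0}]'

```text
time: 4.47
tool_pos: [0.6304, -0.1937, 0.01]
tcp_rot: [-2.146, -2.292, 0.001]
wrist_force: [0.2, -0.1, 0.4]
width: 1.0
```

```bash
python3 - <<'E'
from h import *
a=bot.read_camera("top");b=bot.read_camera("scene")
a=cv2.resize(a[110:250,200:420],None,fx=2.5,fy=2.5);b=cv2.resize(b[130:260,220:440],None,fx=2.5,fy=2.5)
b=cv2.resize(b,None,fx=.75,fy=.75);a=cv2.resize(a,(b.shape[1],int(a.shape[0]*.75)))
cv2.imwrite("pics/d1.png",np.vstack([a,b])[:,:,::-1])
E
```

```text
(no output)
```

View pics/d1.png

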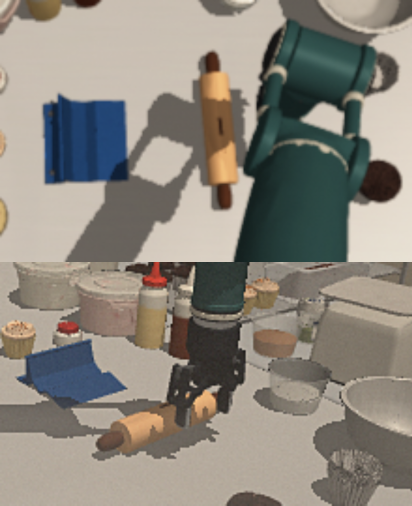

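The fingers stand clear behind the pin, roughly centred on it (pin centre about (218,130) in the crop). Now a gentle push for the first half.

Call:
jog_arm --plan '[{"x":0.01,"y":0,"z":0,"turn":0,"claw":0},{"x":0.01,"y":0,"z":0,"turn":0,"claw":0},{"x":0.01,"y":0,"z":0,"turn":0,"claw":0},{"x":0.01,"y":0,"z":0,"turn":0,"claw":0},{"x":0.01,"y":0,"z":0,"turn":0,"claw":0},{"x":0.01,"y":0,"z":0,"turn":0,"claw":0},{"x":0.01,"y":0,"z":0,"turn":0,"claw":0},{"x":0.01,"y":0,"z":0,"turn":0,"claw":0},{"x":0.008,"y":0,"z":0,"turn":0,"claw":0},{"x":0.004,"y":0,"z":0,"turn":0,"claw":0}]'

```text
time: 5.82
tool_pos: [0.6249, -0.1015, 0.0108]
tcp_rot: [-2.147, -2.293, 0.0]
wrist_force: [-0.6, 0.0, -0.7]
width: 0.997
```

```bash
cat > look.py <<'E'
import sys
from h import *
k=sys.argv[1]; a=bot.read_camera("top");b=bot.read_camera("scene");s=bot.read_state()
print(s["time"],s["tool_pos"],s["wrist_force"])
_,p=masks(a,(228,130,335,225));c=biggest(p);r=cv2.minAreaRect(c)
q=cv2.boxPoints(r);e=sorted([(np.linalg.norm(q[i]-q[(i+1)%4]),tuple((q[i]+q[(i+1)%4])/2)) for i in range(4)])[:2]
P=[plane("top",x[1],float(sys.argv[2])) for x in sorted(e,key=lambda t:-t[1][1])]
print("area",cv2.contourArea(c),"size",r[1],"ends",np.round(P,4).tolist(),"ctr",np.mean(P,0),"slope",(P[1]-P[0])[1]/(P[1]-P[0])[0])
o=np.array([.603,.122,0]);x=np.array([-.056,.998,0]);d=np.mean(P,0)-o;print("rest x,y",d@x,d@np.array([-.998,-.056,0]))
a=cv2.resize(a[110:250,180:400],(412,262));b=cv2.resize(b[130:260,200:420],(412,244))
cv2.imwrite(f"pics/{k}.png",np.vstack([a,b])[:,:,::-1])
E
python3 look.py d2 .03
```

```text
5.925 [ 0.62493478 -0.10169088  0.01079888] [ 0.55176381 -0.67036798 -0.26772844]Traceback (most recent call last):
  File "look.py", line 5, in <module>
    _,p=masks(a,(228,130,335,225));c=biggest(p);r=cv2.minAreaRect(c)
                                     ~~~~~~~^^^
  File "h.py", line 13, in biggest
    c=max(cv2.findContours(m.astype(np.uint8),0,2)[0],key=cv2.contourArea); return c
ValueError: max() iterable argument is empty
```

```bash
sed -i 's/(S>80)&(V>110)/(S>90)\&(V>45)/' h.py
# save picture before measuring
python3 - <<'E'
t=open('look.py').read().split('\n')
t=t[:4]+t[-3:-1]+t[4:-3]
s='\n'.join(t).replace("a=cv2.resize(a[","A=cv2.resize(a[").replace("b=cv2.resize(b[","B=cv2.resize(b[").replace("vstack([a,b])","vstack([A,B])")
open('look.py','w').write(s+'\n')
E
python3 look.py d2 .03
```

```text
6.025 [ 0.62500878 -0.10224468  0.01082363] [-0.52365017 -0.17373685  0.27457311]Traceback (most recent call last):
  File "look.py", line 7, in <module>
    _,p=masks(a,(228,130,335,225));c=biggest(p);r=cv2.minAreaRect(c)
                                     ~~~~~~~^^^
  File "h.py", line 13, in biggest
    c=max(cv2.findContours(m.astype(np.uint8),0,2)[0],key=cv2.contourArea); return c
ValueError: max() iterable argument is empty
```

View pics/d2.png

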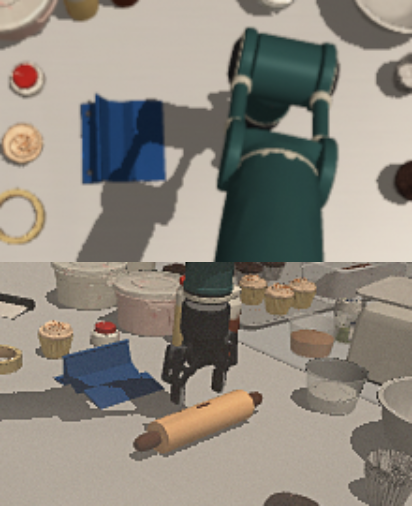

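```bash
python3 - <<'E'
from h import *
def proj(n,X):
    p=bot.camera_params(n);c=np.array(p["world_to_cam"])@np.r_[X,1]; return np.round([p["cx"]-p["fx"]*c[0]/c[2],p["cy"]+p["fy"]*c[1]/c[2]],1)
s=bot.read_state();print(s["tool_pos"],s["q"])
for t in("tool now",):
  for dx in(-.05,0,.05):
    for z in(.01,.024): print(dx,z,proj("scene",s["tool_pos"]*[1,1,0]+[dx,0,z]))
for y in(-.119,): print("pin top/bot",proj("scene",[.6255,y,.054]),proj("scene",[.6255,y,0]))
im=bot.read_camera("scene");_,p=masks(im,(225,165,345,250));c=biggest(p);r=cv2.minAreaRect(c);print(cv2.contourArea(c),r)
cv2.imwrite("pics/d3.png",cv2.resize(im[140:240,230:360],None,fx=5,fy=5,interpolation=2)[:,:,::-1])
E
```

```text
[ 0.62500878 -0.10224468  0.01082363] [-2.01391031e-01  3.54519279e-01  1.85117303e+00 -1.81741590e-04
  9.35750711e-01 -2.66480826e-01]
-0.05 0.01 [291.3 220. ]
-0.05 0.024 [291.6 216. ]
0 0.01 [303.6 216. ]
0 0.024 [304.  212.1]
0.05 0.01 [315.4 212.2]
0.05 0.024 [315.9 208.3]
pin top/bot [308.6 205.5] [307. 221.]
926.5 ((305.8846130371094, 213.92306518554688), (17.461538314819336, 71.07691955566406), 67.38013458251953)
```

View pics/d3.png

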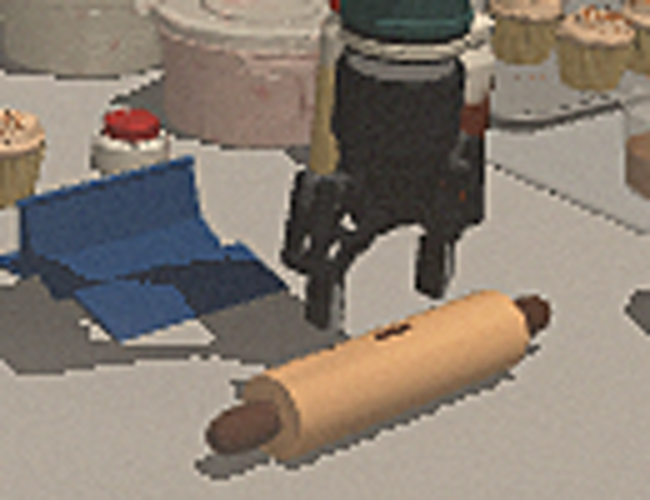

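```bash
python3 - <<'E'
from h import *
def proj(n,X):
    p=bot.camera_params(n);c=np.array(p["world_to_cam"])@np.r_[X,1]; return np.array([p["cx"]-p["fx"]*c[0]/c[2],p["cy"]+p["fy"]*c[1]/c[2]])
A=np.array([.6304,-.1937,.0]);B=np.array([.625,-.1022,0])
obs=np.r_[317.6,216.8,295,205]
from scipy.optimize import least_squares
r=least_squares(lambda o:np.r_[proj("scene",A+o),proj("scene",B+o)]-obs,[-.05,0,.02]);print("near tip off",r.x,r.fun)
print("far tip at z/y:",[ (z,(plane("scene",(316.5,199),z)-B).round(3)) for z in(.01,.03,.05,.065)])
print("near:",[ (z,(plane("scene",(295,205),z)-B).round(3)) for z in(.01,.03,.05,.065)])
E
```

```text
near tip off [-0.04902112 -0.01058946  0.06656156] [-0.08232297  0.15242471  0.08744418 -0.16190687]
far tip at z/y: [(0.01, array([0.12 , 0.071, 0.01 ])), (0.03, array([0.09 , 0.041, 0.03 ])), (0.05, array([0.059, 0.011, 0.05 ])), (0.065, array([ 0.037, -0.012,  0.065]))]
near: [(0.01, array([0.026, 0.074, 0.01 ])), (0.03, array([-0.001,  0.044,  0.03 ])), (0.05, array([-0.028,  0.014,  0.05 ])), (0.065, array([-0.048, -0.009,  0.065]))]
```

The fingers passed over the pin without touching it. The images put the fingertips at about z≈0.065 m (two positions, 0.2 px residual), while the reported TCP z is 0.011. So the reported height disagrees with the cameras, and with the lack of contact. The pin has not moved. I'll go back, lower in small steps and re-measure the tips.

Call:
jog_arm --plan '[{"x":-0.02,"y":0,"z":0,"turn":0,"claw":0},{"x":-0.02,"y":0,"z":0,"turn":0,"claw":0},{"x":-0.02,"y":0,"z":0,"turn":0,"claw":0},{"x":-0.02,"y":0,"z":0,"turn":0,"claw":0},{"x":-0.015,"y":0,"z":0,"turn":0,"claw":0},{"x":0,"y":0,"z":0.01,"turn":0,"claw":0},{"x":0,"y":0,"z":0.01,"turn":0,"claw":0},{"x":0,"y":0,"z":0,"turn":0,"claw":0}]'

```text
time: 7.08
tool_pos: [0.6294, -0.1955, -0.0114]
tcp_rot: [-2.144, -2.291, 0.002]
wrist_force: [-0.0, -0.2, -0.5]
width: 1.003
```

```bash
python3 - <<'E'
from h import *
s=bot.read_state();print(s["time"],s["tool_pos"],s["wrist_force"],s["q"])
im=bot.read_camera("scene")
cv2.imwrite("pics/d4.png",cv2.resize(im[140:240,260:390],None,fx=5,fy=5,interpolation=2)[:,:,::-1])
E
```

```text
7.075 [ 0.62936085 -0.19549454 -0.01135329] [-0.02082909 -0.18169702 -0.49523451] [-3.39080408e-01  4.25540261e-01  1.79864574e+00  2.44264140e-04
  9.21406459e-01 -4.05231077e-01]
```

View pics/d4.png

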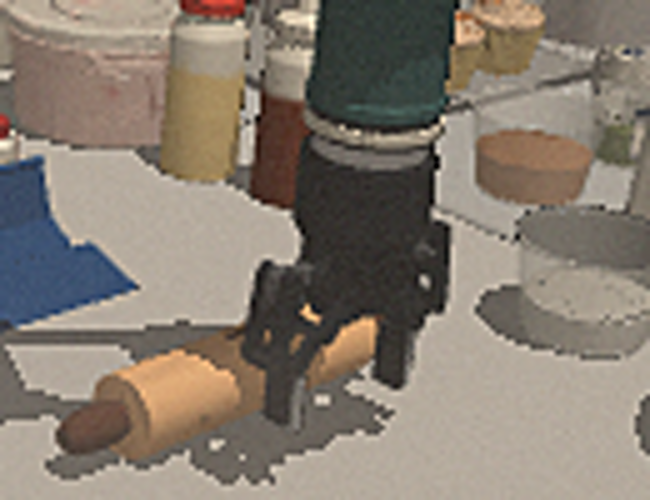

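```bash
python3 - <<'E'
from h import *
B=np.array([.6294,-.1955,0])
for n,uv in(("near",(318,225)),("far",(338.6,217))):
    print(n,[(z,(plane("scene",uv,z)-B)[:2].round(3).tolist()) for z in(.01,.02,.03,.04,.05)])
E
```

```text
near [(0.01, [-0.005, 0.027]), (0.02, [-0.018, 0.015]), (0.03, [-0.031, 0.002]), (0.04, [-0.044, -0.01]), (0.05, [-0.057, -0.023])]
far [(0.01, [0.086, 0.031]), (0.02, [0.071, 0.018]), (0.03, [0.057, 0.006]), (0.04, [0.042, -0.007]), (0.05, [0.027, -0.019])]
```

Confirmed: the reported z is -0.011, yet the fingertips are still about 0.04 above the bench, symmetric at ±44 mm. Tip height is therefore about reported z + 0.052. I lower another 24 mm to put the tips at about 16 mm, watching the force.

Call:
jog_arm --plan '[{"x":0,"y":0,"z":0.008,"turn":0,"claw":0},{"x":0,"y":0,"z":0.006,"turn":0,"claw":0},{"x":0,"y":0,"z":0.005,"turn":0,"claw":0},{"x":0,"y":0,"z":0.005,"turn":0,"claw":0},{"x":0,"y":0,"z":0,"turn":0,"claw":0}]'

```text
time: 7.75
tool_pos: [0.6306, -0.1968, -0.0339]
tcp_rot: [-2.147, -2.292, 0.001]
wrist_force: [0.7, -0.8, 0.3]
width: 0.998
```

Call:
jog_arm --plan '[{"x":0.01,"y":0,"z":0,"turn":0,"claw":0},{"x":0.01,"y":0,"z":0,"turn":0,"claw":0},{"x":0.01,"y":0,"z":0,"turn":0,"claw":0},{"x":0.01,"y":0,"z":0,"turn":0,"claw":0},{"x":0.01,"y":0,"z":0,"turn":0,"claw":0},{"x":0.01,"y":0,"z":0,"turn":0,"claw":0},{"x":0.01,"y":0,"z":0,"turn":0,"claw":0},{"x":0.01,"y":0,"z":0,"turn":0,"claw":0},{"x":0.005,"y":0,"z":0,"turn":0,"claw":0}]'

```text
time: 8.88
tool_pos: [0.6254, -0.1112, -0.0333]
tcp_rot: [-2.147, -2.293, 0.0]
wrist_force: [0.4, 0.0, -0.2]
width: 0.996
```

```bash
python3 - <<'E'
from h import *
s=bot.read_state();print(s["time"],s["tool_pos"],s["wrist_force"])
im=bot.read_camera("scene")
cv2.imwrite("pics/d5.png",cv2.resize(im[140:240,230:360],None,fx=5,fy=5,interpolation=2)[:,:,::-1])
E
```

```text
8.875 [ 0.62541504 -0.11122635 -0.0333344 ] [ 0.44650497  0.0486901  -0.18412029]
```

View pics/d5.png

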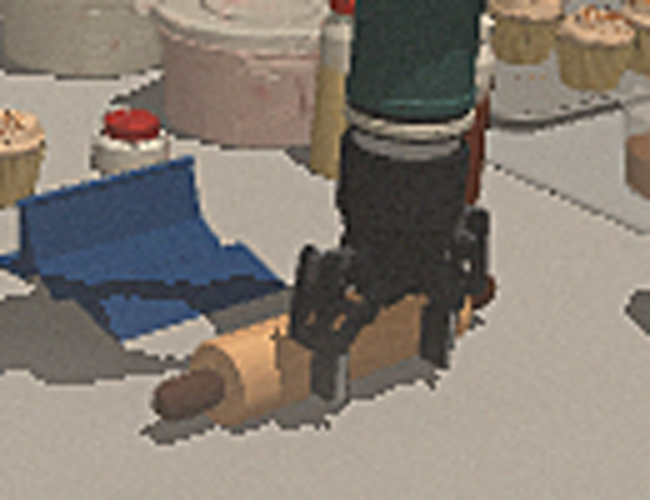

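The push works: the pin rolled toward the rest and is about parallel to the ramp (near handle end at (261,220) in scene, formerly (272,227)). I compute the displacement.

```bash
python3 - <<'E'
from h import *
a=plane("scene",(272,227.4),.027);b=plane("scene",(261.4,220),.027)
fa=plane("scene",(230+549/5,140+312/5),.027);fb=plane("scene",(230+495/5,140+288/5),.027)
print(a,b,b-a,fa,fb,fb-fa)
c=(b+fb)/2;o=np.array([.603,.122,0]);d=c-o;print("c",c,"rest",d@[-.056,.998,0],d@[-.998,-.056,0],"slope",(fb-b)[1]/(fb-b)[0],"orig",(fa+a)/2,(fa-a)[1]/(fa-a)[0])
E
```

```text
[ 0.47920602 -0.13034911  0.027     ] [ 0.47835818 -0.07894796  0.027     ] [-0.00084784  0.05140115  0.        ] [ 0.76819391 -0.1159893   0.027     ] [ 0.76358455 -0.07073876  0.027     ] [-0.00460936  0.04525054  0.        ]
c [ 0.62097136 -0.07484336  0.027     ] rest -0.19745606902647875 -0.0069121940040253235 slope 0.028781375178496733 orig [ 0.62369996 -0.12316921  0.027     ] 0.04969003100805122
```

Call:
jog_arm --plan '[{"x":0.01,"y":0,"z":0,"turn":0,"claw":0},{"x":0.01,"y":0,"z":0,"turn":0,"claw":0},{"x":0.01,"y":0,"z":0,"turn":0,"claw":0},{"x":0.01,"y":0,"z":0,"turn":0,"claw":0},{"x":0.01,"y":0,"z":0,"turn":0,"claw":0},{"x":0.01,"y":0,"z":0,"turn":0,"claw":0},{"x":0.01,"y":0,"z":0,"turn":0,"claw":0},{"x":0.01,"y":0,"z":-0.001,"turn":0,"claw":0},{"x":0.008,"y":0,"z":-0.001,"turn":0,"claw":0},{"x":0.006,"y":0,"z":-0.001,"turn":0,"claw":0}]'

```text
time: 10.18
tool_pos: [0.6195, -0.0177, -0.0301]
tcp_rot: [-2.148, -2.293, -0.0]
wrist_force: [-0.2, -0.0, 0.7]
width: 1.001
```

```bash
python3 - <<'E'
from h import *
s=bot.read_state();print(s["time"],s["tool_pos"],s["wrist_force"])
im=bot.read_camera("scene")
cv2.imwrite("pics/d6.png",cv2.resize(im[140:240,210:340],None,fx=5,fy=5,interpolation=2)[:,:,::-1])
E
```

```text
10.175 [ 0.61945836 -0.01767734 -0.03012823] [-0.1806284  -0.01240121  0.69188364]
```

View pics/d6.png

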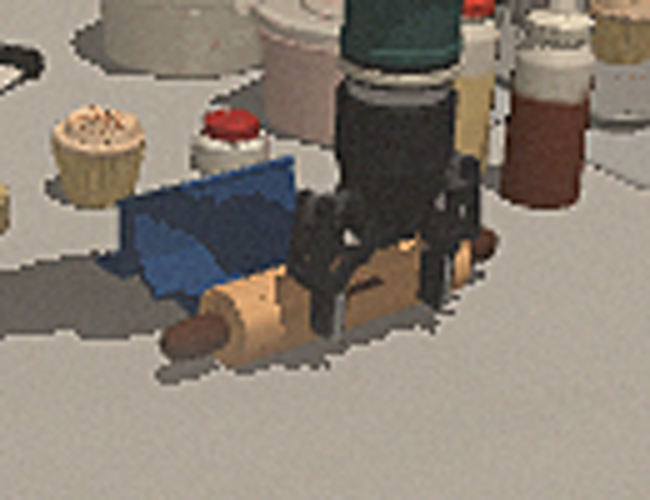

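The pin is at the foot of the ramp, straight, with its near handle end at (243,210). I continue over the crest, rising slightly.

Call:
jog_arm --plan '[{"x":0.01,"y":0,"z":-0.001,"turn":0,"claw":0},{"x":0.01,"y":0,"z":-0.001,"turn":0,"claw":0},{"x":0.01,"y":0,"z":-0.002,"turn":0,"claw":0},{"x":0.01,"y":0,"z":-0.002,"turn":0,"claw":0},{"x":0.01,"y":0,"z":-0.002,"turn":0,"claw":0},{"x":0.01,"y":0,"z":-0.002,"turn":0,"claw":0},{"x":0.01,"y":0,"z":-0.001,"turn":0,"claw":0},{"x":0.01,"y":0,"z":-0.001,"turn":0,"claw":0},{"x":0.01,"y":0,"z":-0.001,"turn":0,"claw":0},{"x":0.002,"y":0,"z":0,"turn":0,"claw":0}]'

```text
time: 11.48
tool_pos: [0.6132, 0.0746, -0.0172]
tcp_rot: [-2.147, -2.293, -0.0]
wrist_force: [0.3, 0.2, 0.4]
width: 1.004
```

```bash
python3 - <<'E'
from h import *
s=bot.read_state();print(s["time"],s["tool_pos"],s["wrist_force"])
im=bot.read_camera("scene")
cv2.imwrite("pics/d7.png",cv2.resize(im[140:240,190:320],None,fx=5,fy=5,interpolation=2)[:,:,::-1])
E
```

```text
11.475 [ 0.6131662   0.07456223 -0.01719021] [0.26841118 0.23799482 0.44591578]
```

View pics/d7.png

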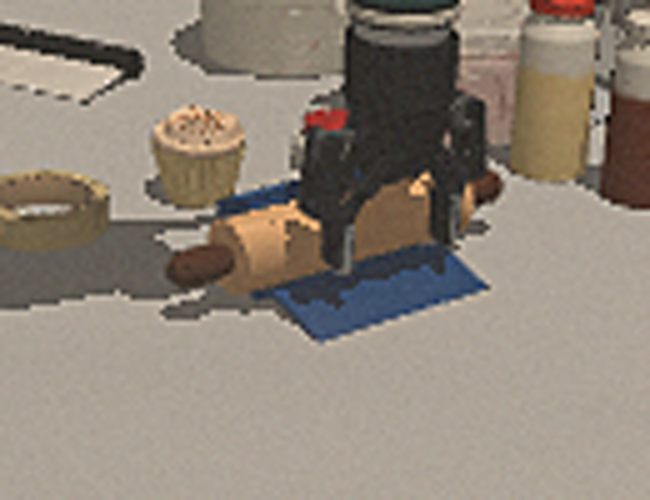

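The pin appears to lie in the V with the ramp clear. I back off and rise so both cameras can see it.

Call:
jog_arm --plan '[{"x":-0.02,"y":0,"z":0,"turn":0,"claw":0},{"x":-0.03,"y":0,"z":0,"turn":0,"claw":0},{"x":-0.03,"y":0,"z":-0.01,"turn":0,"claw":0},{"x":-0.03,"y":0,"z":-0.04,"turn":0,"claw":0},{"x":-0.03,"y":0,"z":-0.05,"turn":0,"claw":0},{"x":-0.05,"y":0,"z":-0.05,"turn":0,"claw":0},{"x":-0.05,"y":0,"z":-0.03,"turn":0,"claw":0},{"x":-0.05,"y":0,"z":0,"turn":0,"claw":0},{"x":0,"y":0,"z":0,"turn":0,"claw":0},{"x":0,"y":0,"z":0,"turn":0,"claw":0}]'

```text
time: 12.78
tool_pos: [0.6309, -0.2106, 0.1559]
tcp_rot: [-2.148, -2.289, 0.001]
wrist_force: [0.3, -0.3, 0.5]
width: 1.0
```

```bash
python3 - <<'E'
from h import *
s=bot.read_state();print(s["time"],s["tool_pos"],s["wrist_force"])
I={n:bot.read_camera(n) for n in("top","scene")}
O={}
for n,bx in(("top",(215,140,275,225)),("scene",(215,165,300,215))):
    _,p=masks(I[n],bx);c=biggest(p);r=cv2.minAreaRect(c);q=cv2.boxPoints(r)
    e=sorted([(np.linalg.norm(q[i]-q[(i+1)%4]),tuple((q[i]+q[(i+1)%4])/2)) for i in range(4)])[:2]
    O[n]=[x[1] for x in sorted(e,key=lambda t:-t[1][1])];print(n,cv2.contourArea(c),r)
P=[plane("top",x,.038) for x in O["top"]];c=np.mean(P,0);d=c-[.603,.122,0]
print("ctr",c,"rest x,y",d@[-.056,.998,0],d@[-.998,-.056,0],"slope",(P[1]-P[0])[1]/(P[1]-P[0])[0])
print("tri",tri(np.mean(O["top"],0),np.mean(O["scene"],0)))
A=cv2.resize(I["top"][110:250,160:420],(520,280));B=cv2.resize(I["scene"][130:260,190:420],(520,294))
cv2.imwrite("pics/d8.png",np.vstack([A,B])[:,:,::-1])
E
```

```text
12.775 [ 0.63087015 -0.21057438  0.15586612] [ 0.25507366 -0.31987709  0.46016034]
top 1012.0 ((244.9438934326172, 182.54063415527344), (83.16928100585938, 15.988179206848145), 87.79740142822266)
scene 761.0 ((257.20703125, 185.7038116455078), (15.236980438232422, 67.8327865600586), 73.61045837402344)
ctr [0.60832445 0.12339476 0.038     ] rest x,y 0.0010937969144760604 -0.005391906747817268 slope 0.05418962404869344
tri (array([0.60566744, 0.12446385, 0.03233114]), np.float64(0.0032406666064856053))
```

View pics/d8.png

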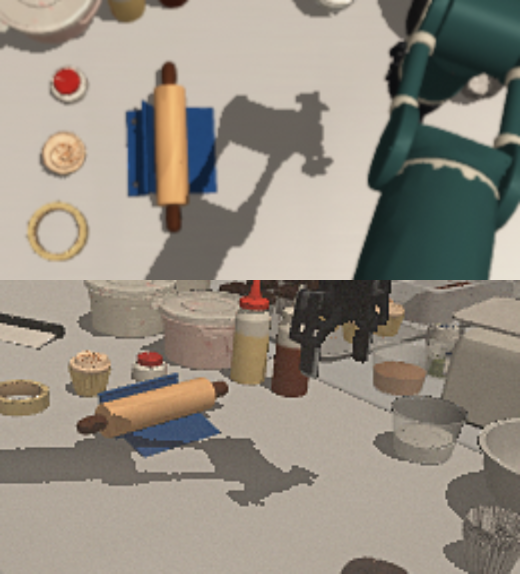

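The pin lies in the V at (245,183) in top: 1 mm from the V, 5 mm off centre, with slope 0.054 against the rest's 0.056. The bystanders are in place and the arm is clear. Handing in.

```bash
python3 -c "
from workcell import bot
print(bot.finish_job())"
```

```text
the job is handed in; nothing more can be done
None
```

The rolling pin is in the V of the blue rest. I pushed it there with the open fingers spread along its side, across the bench, up the ramp and over the crest, without gripping or lifting it. I then backed the arm clear and handed the job in about 13 s into the 43 s allowed.

**Last checks:** the pin's centre is about 1 mm from the V line and about 5 mm off the middle along the rest. It is parallel to the rest to within about 0.01 rad. Its height came out at about 32 mm from the two views, against the stated 35 mm. In the last picture the cupcakes, timer and tape are where they were. The foil cups look unmoved in the scene view but were not measured, and the arm hid that corner in the top view.

**What disagreed:** the reported tool height reads about 4 cm too low. The first push, at a reported 11 mm, passed over the pin without touching it. I measured the fingertips in the camera images, lowered the arm to a reported -34 mm, and repeated the push successfully. Forces at the end of each move stayed near zero throughout.

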